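# Set the filter lever to the third click

### The arm

A 6-joint arm with a two-finger parallel gripper is mounted at the origin on the work surface. World frame = base frame: x ahead of the robot, y to its left, z up, the work surface at z = 0. Lengths are in mm, angles in degrees, forces in N, time in s.
With the tool pointing down it reaches from about 400 to 825 mm from the base axis. Payload 7 kg.
Tool frame: the origin (TCP) lies at the very end of the fingers, on their centre line; the grasp point (between the pads) lies 19 mm behind it (grasp_offset is the distance from the TCP to the grasp point, in mm); z points along the fingers, y is the direction in which the jaws open and shut (so a half turn about z gives the same grasp; the last joint's range is limited). The gripper opens to 85 mm and grips with 20 to 120 N. Pads are 22 mm wide; open, the fingers measure 114 mm over their backs; the gripper's body (76 mm by 85 mm) begins 54 mm behind the grasp point. The pads swing forward as they close: fully open they stand 13 mm farther back than shut.
Start: joints at [-50.472, 20.546, 0.682, 0, -70.136, -16.507], TCP at [263.948, -621.23, 201.902] pointing down, gripper open.
Joint ranges: [-176.03, 176.03], [-82.01, 121.73], [-58.28, 71.71], [-173.87, 95.51], [-174.79, -0.11], [-173.66, 173.66]. Speed limits (degrees/s): [136.94, 136.94, 172.46, 180, 180, 180].

### API

Orientations are given as [roll, pitch, yaw] about the fixed x, y, z axes, in that order (R = Rz(yaw) Ry(pitch) Rx(roll)).
In Python, from cell import * gives the robot as it stands.
- The arm moves only by the tool step_arm, never from a script. Its argument "commands" is text: rows parted by semicolons, each of 7 numbers parted by spaces: the opening, from 0 (shut) to 1 (fully open), then the shift along the tool's x, y, z in m, then the turn, a rotation vector about the tool's x, y, z in rad. A call has 1 to 20 rows; each row shifts and turns the commanded pose from where the row before left it, along the tool's axes as they then stand; what a row does not reach is not made up. A row lasts 1/12 s, in which the tool goes at most 41.7 mm and 7.16 degrees, less where a joint would pass 70% of its speed; a pose out of reach is approached as far as the arm can. A call with a gripper value outside its range is refused whole. The fingers move at their own pace and stop on an object; the grip force is fixed at half the most. Time passes only in rows, so rows that do not move let the fingers close. It gives the time, the measured TCP pose, the force and the opening at its end, in the units of the state.
- get_obs(): the state, without advancing time (a new reading comes with each control period).
- get_image(name): name is "scene" or "top"; returns the picture (400x640x3 uint8, blue, green, red); there is no depth.
- camera_info(name): a dict with "fx", "fy", "cx", "cy" (pixels), "R" (3x3) and "t" (3): a world point X has camera coordinates R X + t. Camera axes: x right, y down, z forward; pixel columns grow to the right and rows downward; lengths in mm; the calibration is good to about 2 mm. A picture is of the moment at which its call begins. camera_info takes no time and is no camera call.
- finish_job(): hands the job in, once; it reports no verdict.
The state is a dict: "clock": time; "joint_pos": joint angles; "joint_vel": joint speeds; "effort": joint torques, N m; "ee_pos": TCP position; "tcp_rot": TCP orientation; "wrist_force": force on the tool from outside, world axes, zero at the start; "ft_torque": the same for the moment, N m; "gripper_width": finger opening in mm.
Only numpy, scipy, OpenCV 4.12 (cv2) and the standard library are available. Lean on these libraries where they do the work, as an engineer would, in place of code of your own. Each camera call takes 0.05 s, during which the arm holds its last target. There are 200 camera calls.

### The job

With a fingertip, push the blue lever on the white filter unit all the way home to the red end, then push it back towards the yellow end, feeling the clicks, and leave it resting in the third click from home. Do not let it run past the third click (the next one opens the lamp onto the sample), only push it and never pinch it between the fingers, and leave everything else standing where it is.

Things in the scene. Friction and masses are not known exactly. Their poses are not given: they have to be found in the camera images.
- filter_unit: White box fixed to the bench, 200 (x) x 260 (y) x 110 mm tall; origin at the centre of its underside. A slot runs along its own y axis in the flat top (z = 110 mm), 30 mm to the -x side of centre. Red bar at the slot's -y end (home), yellow bar at its +y end; six white ticks 18 mm apart beside it mark home and clicks 1 to 5. A black port sticks 31 mm out of the +y wall, below the top.
- filter_lever (a joint): Lever's slide position (m), growing along the unit's +y from red to yellow end. 0 home notch (hard stop at -0.001), 0.018 click 1, 0.036 click 2, 0.054 click 3, 0.072 click 4, 0.090 click 5. About 5 N starts it out of a notch; resistance fades to nothing halfway to the next, then it snaps forward by itself into that notch and stays there. Starts in or between clicks 1 and 2.
- lever_top (a point): Centre of the lever's top, 50 mm above the top plate (160 mm above the bench). The lever is an upright paddle: 24 mm wide across the slot, 18 mm thick along it over its flat pads. It only slides, and cannot tip or come off.
- pad_home_side (a point): Blue flat pad on the lever's face towards the red end (unit -y), 24 mm wide, 32 mm tall (10 to 42 mm above the top plate), the point at the middle of its outer face: push here to move the lever away from home.
- pad_far_side (a point): The same pad on the lever's face towards the yellow end (unit +y): push here to move the lever home.
- lens_can: brass objective-lens can, 34 mm across, 42 mm tall, standing loose on the filter unit's top plate behind the slot; loose, origin at the centre of its underside. Leave alone.
- amber_bottle: amber glass bottle with white cap, 56 mm across, 110 mm tall, beside the unit; loose, origin at the centre of its underside. Leave alone.
- tip_box: blue pipette-tip box with clear lid, 115 x 80 x 63 mm, beside the unit; loose, origin at the centre of its underside. Leave alone.
- petri_dish: clear covered dish, 60 mm across, 14 mm tall, in front of the unit; loose, origin at the centre of its underside. Leave alone.
- spare_slide: dark metal filter slide with red, green and blue windows, 30 x 90 x 8 mm, lying in front of the unit; loose, origin at the centre of its underside. Leave alone.
- tube_rack: orange rack of capped tubes, 50 x 120 x 47 mm, behind the unit; loose, origin at the centre of its underside. Leave alone.
- beaker: small glass beaker, 52 mm across the rim, 70 mm tall, behind the unit; loose, origin at the centre of its underside. Leave alone.

How it is judged:
By the outcome, as a careful person would: the job done as asked, in the order asked, and still so for the second after the job is handed in, with the robot touching nothing.
It also fails if it takes over 61 s, if anything falls off the work surface, if the arm or the gripper's body presses on something with over 40 N, if the wrist force passes 120 N, or if a joint passes its speed limit or range.

## Working session

There is one attempt and no reset: what is moved stays moved. The work goes in short steps, Python scripts to look and compute and a tool call to move; the robot and the scene stay as the last step left them, time stands still between calls to the robot, and variables do not carry over. Pictures are saved under pics/ and viewed, about 8 in all and at most 12, crops included, and the job is handed in when it is done.

Besides the shell and the picture viewer there is one more tool, called after "Emit:" as a command line: name --argument value ..., lists and objects as JSON in quotes. step_arm: Moves the arm, as the interface text tells. Its arguments: {"type":"object","properties":{"commands":{"type":"string"}},"required":["commands"]}

```bash
mkdir -p pics
python3 - <<'E'
from cell import *
import cv2
for n in("scene","top"):
    cv2.imwrite(f"pics/{n}0.png",get_image(n)); c=camera_info(n); print(n,c)
print(get_obs())
E
```

```text
scene {'fx': 364.2638108967276, 'fy': 364.2638108967276, 'cx': 317.17263068035413, 'cy': 195.86059443916167, 'R': array([[ 0.81461457,  0.57999195,  0.00352565],
       [ 0.45056653, -0.62898188, -0.63353894],
       [-0.36522992,  0.51767859, -0.77370277]]), 't': array([-537.17431727, -150.83695816, 1014.88604365])}
top {'fx': 362.8508138919587, 'fy': 362.8508138919587, 'cx': 324.7826597241605, 'cy': 200.25827051891994, 'R': array([[ 0.00710688, -0.99986779,  0.01462514],
       [-0.98751084, -0.00931953, -0.15727518],
       [ 0.15739068, -0.01332475, -0.98744652]]), 't': array([ 39.68966928, 618.51507626, 859.21278145])}
{'clock': 0.1, 'joint_pos': array([-5.04720490e+01,  2.05891080e+01,  6.39949570e-01, -1.57986068e-02,
       -7.01368405e+01, -1.65074922e+01]), 'joint_vel': array([ 0.04598926, -0.13519633,  0.16415419,  0.01967803, -0.01728168,
        0.09689613]), 'effort': array([-2.26902856e-03, -5.84763587e+01,  2.94110781e+01,  6.95458576e+00,
       -3.15508805e-03, -3.29387990e-05]), 'ee_pos': array([ 263.75066893, -620.83015814,  201.05049058]), 'tcp_rot': array([ 1.79913325e+02, -1.01974583e-02, -1.56984913e+02]), 'wrist_force': array([-0.03418624,  0.11440698, -0.46225182]), 'ft_torque': array([ 0.03985368, -0.04727146, -0.00049211]), 'gripper_width': 85.37604783515953}
```

View pics/scene0.png

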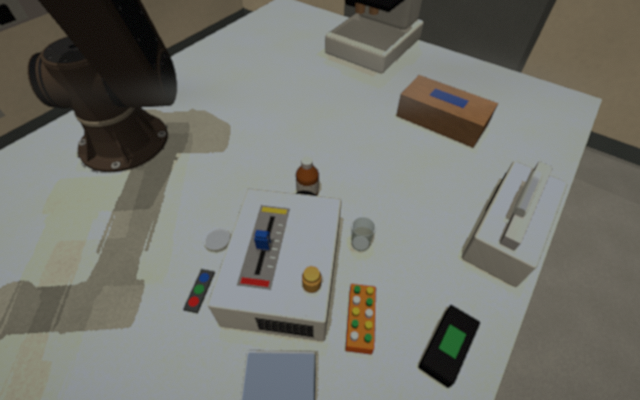

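View pics/top0.png

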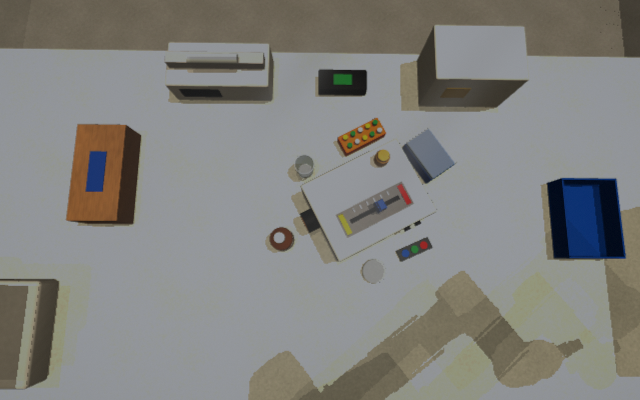

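The scene view shows the unit with red bar at (255,282), yellow at (274,210) and lever at (262,240). In the top view red is at (404,194), yellow at (345,222) and the lever near (381,205). Next I measure these with colour masks.

```bash
cat > h.py <<'E'
import cv2, numpy as np
from cell import *
def ray(c,u,v,z):
    d=c["R"].T@np.array([(u-c["cx"])/c["fx"],(v-c["cy"])/c["fy"],1]); o=-c["R"].T@c["t"]
    return o+d*(z-o[2])/d[2]
def proj(c,X):
    p=c["R"]@np.array(X)+c["t"]; return np.array([c["fx"]*p[0]/p[2]+c["cx"],c["fy"]*p[1]/p[2]+c["cy"]])
ROI={"top":(295,140,440,260),"scene":(210,185,345,300)}
HSV={"red":((170,110,60),(180,255,255)),"red2":((0,150,60),(6,255,255)),"yellow":((22,110,90),(34,255,255)),"blue":((100,110,50),(125,255,255))}
def blob(im,n,col):
    x0,y0,x1,y1=ROI[n]; h=cv2.cvtColor(im[y0:y1,x0:x1],cv2.COLOR_BGR2HSV)
    m=cv2.inRange(h,*HSV[col])
    if col=="red": m|=cv2.inRange(h,*HSV["red2"])
    k,l,s,ce=cv2.connectedComponentsWithStats(m); i=1+np.argmax(s[1:,4])
    pts=np.argwhere(l==i)[:,::-1]+[x0,y0]
    return ce[i]+[x0,y0],s[i,4],pts
E
python3 - <<'E'
from h import *
for n in("top","scene"):
    im=cv2.imread(f"pics/{n}0.png"); c=camera_info(n)
    P={}
    for col,z in(("red",110),("yellow",110),("blue",160)):
        ce,a,p=blob(im,n,col); P[col]=ray(c,*ce,z); print(n,col,ce,a,p.min(0),p.max(0),P[col].round(1))
    d=(P["yellow"]-P["red"])[:2]; print("dist",np.linalg.norm(d),"ang",np.degrees(np.arctan2(d[1],d[0])), "lever along",(P["blue"]-P["red"])[:2]@d/np.linalg.norm(d))
a=cv2.imread("pics/top0.png")[150:260,295:440]; b=cv2.imread("pics/scene0.png")[185:300,210:345]
cv2.imwrite("pics/crop1.png",np.vstack([cv2.resize(x,(580,290+0*i) ,interpolation=cv2.INTER_CUBIC) for i,x in enumerate((a,b))]))
E
```

```text
top red [404.31764706 194.47058824] 85 [398 185] [410 203] [ 623.9 -140.7  110. ]
top yellow [344.64285714 223.8125    ] 112 [338 214] [351 234] [553.8  -0.6 110. ]
top blue [381.72340426 204.17021277] 47 [378 200] [386 208] [592.9 -78.6 160. ]
dist 156.69808287744897 ang 116.58769468771123 lever along 69.42500890417426
scene red [254.50641026 281.67307692] 156 [241 278] [268 286] [ 624.8 -138.9  110. ]
scene yellow [311.15328467 274.47445255] 137 [304 269] [318 280] [696.4 -70.9 110. ]
scene blue [261.57383966 239.35864979] 237 [255 230] [269 249] [603.7 -87.3 160. ]
dist 98.74976962163402 ang 43.50969760677533 lever along 20.176780936140982
```

View pics/crop1.png

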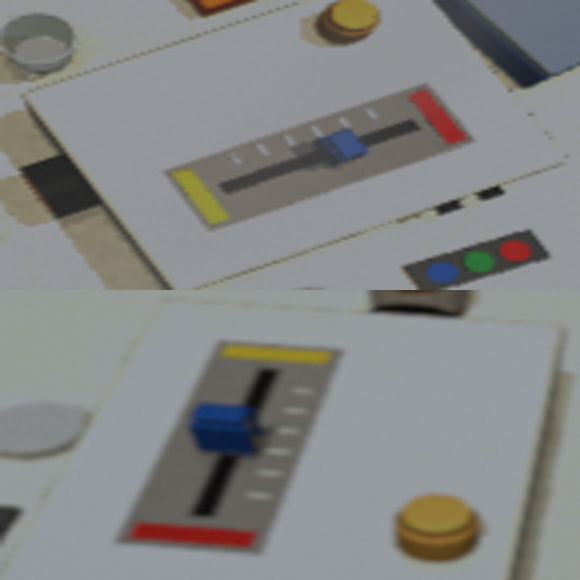

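The crop shows six ticks running from the red end to the yellow end. The lever is near the second or third tick, and the brass can is well clear on the +x side. Next I measure the ticks and the can, and correct the yellow mask in the scene view, which picked up the can's lid.

```bash
python3 - <<'E'
from h import *
ROI["scene"]=(210,185,300,300)
for n in("top","scene"):
    im=cv2.imread(f"pics/{n}0.png"); c=camera_info(n)
    r=ray(c,*blob(im,n,"red")[0],110); y=ray(c,*blob(im,n,"yellow")[0],110)
    d=(y-r)[:2]; L=np.linalg.norm(d); d/=L; e=np.array([d[1],-d[0]])  # e = unit +x
    print(n,"cam",(-c["R"].T@c["t"]).round(),"L",L.round(1),"yaw",np.degrees(np.arctan2(d[1],d[0]))-90,"mid",((r+y)/2).round(1))
    # top-hat for ticks in rectified plate
    s=np.arange(0,L,.5); w=np.arange(-60,60,.5)
    M=np.array([[proj(c,[*(r[:2]+d*a+e*b),110]) for a in s] for b in w],np.float32)
    g=cv2.remap(cv2.cvtColor(im,cv2.COLOR_BGR2GRAY),M[...,0],M[...,1],cv2.INTER_CUBIC)
    cv2.imwrite(f"pics/rect_{n}.png",cv2.resize(g,None,fx=2,fy=2))
    band=g[(w>14)&(w<24)].astype(float).mean(0)
    pk=[round(float(s[i]),1) for i in range(8,len(s)-8) if band[i]==band[i-8:i+9].max()]; print("ticks",pk)
    ce,a,p=blob(im,n,"blue")
    for z in(150,160):
        q=(ray(c,*ce,z)-r)[:2]; print("blue centroid at",z,"along",(q@d).round(1),"across",(q@e).round(1))
E
python3 -c "
import cv2,numpy as np
a,b=[cv2.imread(f'pics/rect_{n}.png') for n in('top','scene')]
w=min(a.shape[1],b.shape[1]);cv2.imwrite('pics/rect.png',np.vstack([a[:,:w],b[:,:w]]))"
```

```text
top cam [475.  57. 945.] L 156.7 yaw 26.587694687711235 mid [588.8 -70.7 110. ]
ticks [11.0, 21.5, 33.5, 51.5, 70.0, 77.5, 88.0, 105.5, 123.5]
blue centroid at 150 along 67.2 across 0.7
blue centroid at 160 along 69.4 across 0.1
scene cam [ 876. -309.  692.] L 156.4 yaw 27.37851586407939 mid [588.9 -69.4 110. ]
ticks [10.0, 10.5, 18.5, 19.0, 33.0, 51.5, 70.0, 87.5, 105.5, 123.5, 124.0]
blue centroid at 150 along 61.6 across 2.3
blue centroid at 160 along 55.5 across 4.9
```

View pics/rect.png

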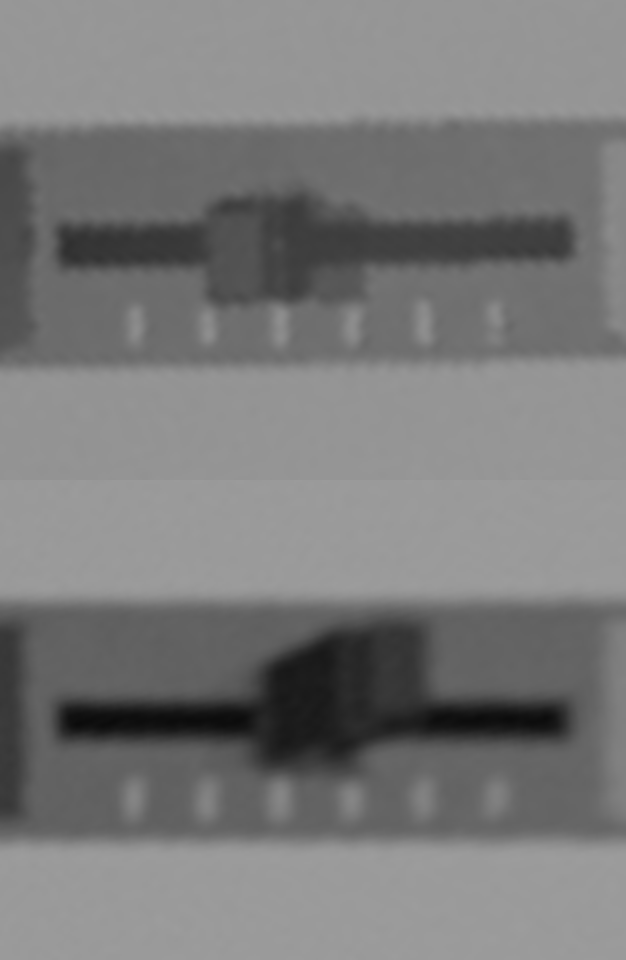

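Both views agree. The yaw is about 27°, the ticks lie at 33.4, 51.5 … 123.5 mm from the red bar (18 mm pitch, as stated), and the home lever centre is at about (609, -110). I'll shut the fingers, align tool y with the slot and travel above the far side.

Emit:
step_arm --commands "0 0 0 0 0 0 -0.068;0 -0.027 0.019 0 0 0 0;0 -0.027 0.019 0 0 0 0;0 -0.027 0.019 0 0 0 0;0 -0.027 0.019 0 0 0 0;0 -0.027 0.019 0 0 0 0;0 -0.027 0.019 0 0 0 0;0 -0.027 0.019 0 0 0 0;0 -0.027 0.019 0 0 0 0;0 -0.027 0.019 0 0 0 0;0 -0.027 0.019 0 0 0 0;0 -0.027 0.019 0 0 0 0;0 -0.027 0.019 0 0 0 0;0 -0.027 0.019 0 0 0 0;0 -0.027 0.019 0 0 0 0;0 -0.027 0.019 0 0 0 0;0 -0.027 0.019 0 0 0 0;0 -0.027 0.019 0 0 0 0;0 -0.027 0.019 0 0 0 0;0 -0.027 0.019 0 0 0 0"

```text
clock: 1.77
ee_pos: [558.2, -65.5, 201.7]
tcp_rot: [180.0, -0.0, -153.1]
wrist_force: [1.1, -1.0, -0.6]
gripper_width: -0.2
```

Emit:
step_arm --commands "0 -0.026 0.018 0 0 0 0;0 0 0 0 0 0 0;0 0 0 0 0 0 0"

```text
clock: 2.02
ee_pos: [573.2, -37.8, 201.1]
tcp_rot: [180.0, -0.1, -152.9]
wrist_force: [-0.4, 0.3, -0.0]
gripper_width: -0.2
```

Emit:
step_arm --commands "0 0 0 0.014 0 0 0;0 0 0 0.014 0 0 0;0 0 0 0.014 0 0 0;0 0 0 0.014 0 0 0;0 0 0 0.013 0 0 0;0 0 0 0 0 0 0"

```text
clock: 2.52
ee_pos: [570.6, -40.3, 130.2]
tcp_rot: [179.9, -0.3, -153.2]
wrist_force: [-0.2, 0.7, -0.6]
gripper_width: 0.0
```

Run:
```python
from h import *
a=get_image("top")[140:260,295:440]; b=get_image("scene")[165:305,190:350]
cv2.imwrite("pics/s2.png",np.hstack([cv2.resize(a,(400,331),interpolation=2),cv2.resize(b,(378,331),interpolation=2)]))
```

```text
(no output)
```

View pics/s2.png

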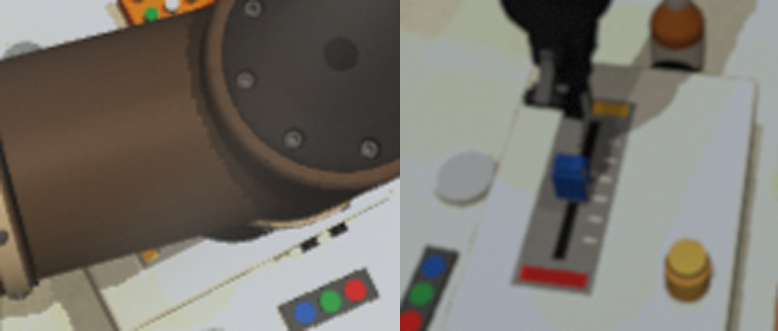

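The scene crop shows the shut fingers standing in the slot line on the yellow side of the lever, clear of it. Now I push home.

Emit:
step_arm --commands "0 0 -0.003 0 0 0 0;0 0 -0.003 0 0 0 0;0 0 -0.003 0 0 0 0;0 0 -0.003 0 0 0 0;0 0 -0.003 0 0 0 0;0 0 -0.003 0 0 0 0;0 0 0 0 0 0 0"

```text
clock: 3.2
ee_pos: [581.4, -55.8, 132.9]
tcp_rot: [-180.0, 0.0, -153.1]
wrist_force: [0.2, 0.3, 0.1]
gripper_width: 0.1
```

Emit:
step_arm --commands "0 0 -0.003 0 0 0 0;0 0 -0.003 0 0 0 0;0 0 -0.003 0 0 0 0;0 0 -0.003 0 0 0 0;0 0 0 0 0 0 0"

```text
clock: 3.62
ee_pos: [586.8, -66.5, 132.8]
tcp_rot: [-180.0, -0.0, -153.1]
wrist_force: [0.5, -0.3, 0.2]
gripper_width: -0.1
```

Emit:
step_arm --commands "0 0 -0.003 0 0 0 0;0 0 -0.003 0 0 0 0;0 0 -0.003 0 0 0 0;0 0 0 0 0 0 0"

```text
clock: 3.95
ee_pos: [590.9, -74.5, 132.9]
tcp_rot: [-180.0, 0.0, -153.1]
wrist_force: [-0.3, 0.6, 0.9]
gripper_width: 0.0
```

Emit:
step_arm --commands "0 0 -0.003 0 0 0 0;0 0 -0.003 0 0 0 0;0 0 -0.002 0 0 0 0;0 0 0 0 0 0 0;0 0 0 0 0 0 0"

```text
clock: 4.37
ee_pos: [594.3, -81.3, 132.8]
tcp_rot: [180.0, -0.0, -153.1]
wrist_force: [0.1, 1.0, 0.6]
gripper_width: -0.3
```

Emit:
step_arm --commands "0 0 -0.002 0 0 0 0;0 0 -0.002 0 0 0 0;0 0 0 0 0 0 0"

```text
clock: 4.62
ee_pos: [596.2, -85.0, 132.9]
tcp_rot: [-180.0, 0.0, -153.1]
wrist_force: [0.3, -0.3, -0.0]
gripper_width: 0.0
```

Emit:
step_arm --commands "0 0 -0.002 0 0 0 0;0 0 -0.002 0 0 0 0;0 0 0 0 0 0 0"

```text
clock: 4.87
ee_pos: [598.0, -88.6, 132.9]
tcp_rot: [-180.0, 0.0, -153.1]
wrist_force: [0.3, -0.1, 1.2]
gripper_width: -0.1
```

Emit:
step_arm --commands "0 0 -0.002 0 0 0 0;0 0 0 0 0 0 0"

```text
clock: 5.03
ee_pos: [598.9, -90.3, 132.9]
tcp_rot: [-180.0, 0.0, -153.1]
wrist_force: [-0.1, -0.9, 0.2]
gripper_width: 0.0
```

Emit:
step_arm --commands "0 0 -0.001 0 0 0 0;0 0 0 0 0 0 0"

```text
clock: 5.2
ee_pos: [599.3, -91.1, 132.9]
tcp_rot: [-180.0, 0.0, -153.1]
wrist_force: [0.4, -0.8, -0.5]
gripper_width: 0.1
```

Run:
```python
from h import *
b=get_image("scene")[195:300,205:325]
cv2.imwrite("pics/s3.png",cv2.resize(b,(600,525),interpolation=2))
```

```text
(no output)
```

View pics/s3.png

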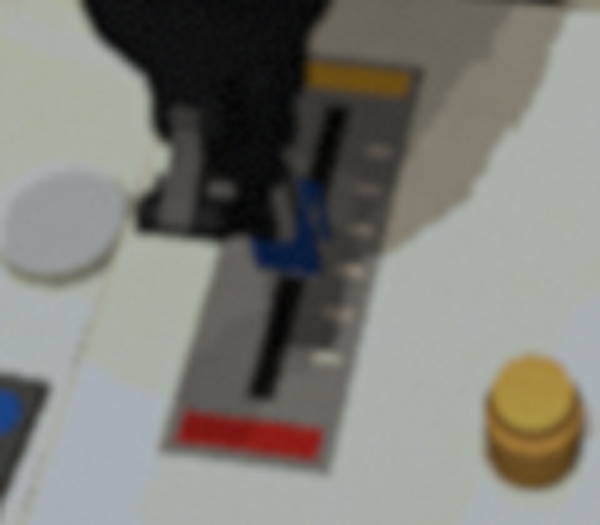

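The picture shows the fingers beside the lever on its -x side, not behind it. I'll project the reported TCP into this view to find the discrepancy.

Run:
```python
from h import *
o=get_obs(); c=camera_info("scene"); print(o["ee_pos"],o["tcp_rot"])
H=np.array([609.2,-110.0]);d=np.array([-.4524,.8918]);e=np.array([.8918,.4524])
P=lambda X:((proj(c,X)-[205,195])*5).round()
print("tcp",P(o["ee_pos"]))
for a in(-11,11):
  for b in(-14.5,14.5): print("corner",a,b,P([*(o["ee_pos"][:2]+e*a+d*b),o["ee_pos"][2]]))
for q in(0,18,36): print("lever q",q,"top",P([*(H+d*q),160]),"base",P([*(H+d*q),110]))
p=(blob(get_image("scene"),"scene","red")[0]-[205,195])*5; print("red",p, P([624.3,-139.8,110]))
```

```text
[599.22737762 -91.05401648 132.87988141] [ 1.79998756e+02 -1.93431685e-03 -1.53087925e+02]
tcp [275. 264.]
corner -11 -14.5 [234. 296.]
corner -11 14.5 [255. 226.]
corner 11 -14.5 [296. 304.]
corner 11 14.5 [315. 234.]
lever q 0 top [251. 277.] base [269. 349.]
lever q 18 top [264. 231.] base [281. 305.]
lever q 36 top [277. 188.] base [293. 263.]
red [247.53246753 433.18181818] [245. 435.]
```

Run:
```python
from h import *
im=get_image("scene")[205:275,205:295]
im=cv2.resize(im,None,fx=8,fy=8,interpolation=2)
im=(255*(im/255.)**.4).astype(np.uint8)
cv2.imwrite("pics/s4.png",im)
```

```text
(no output)
```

View pics/s4.png

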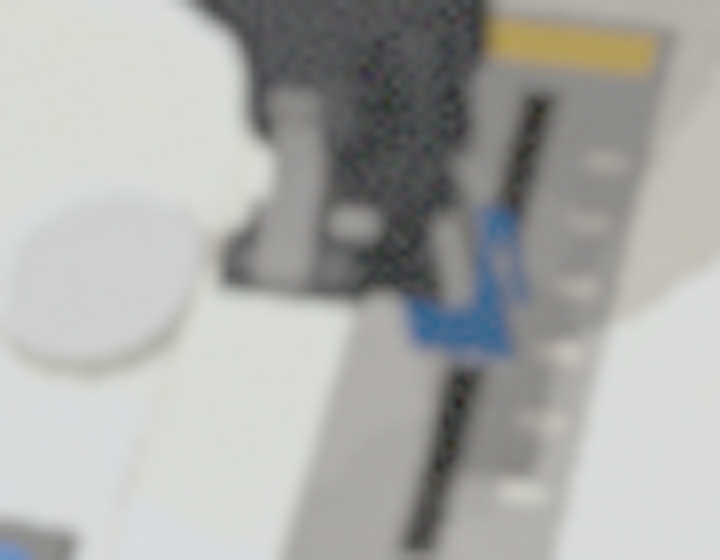

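Run:
```python
from h import *
o=get_obs(); print(o["joint_pos"].round(1)); X=o["ee_pos"]; out=[]
for n,r in(("scene",(60,300,130,450)),("top",(60,260,230,480))):
    im=get_image(n); c=camera_info(n); f=780/(r[3]-r[2])/1.0
    im=im[r[0]:r[1],r[2]:r[3]]; k=1.0*700/im.shape[1]; k=min(k,295/im.shape[0]) ; im=cv2.resize(im,None,fx=k,fy=k,interpolation=2); im=(255*(im/255.)**.5).astype(np.uint8)
    q=[tuple(int(v) for v in ((proj(c,X+[0,0,h])-[r[2],r[0]])*k)) for h in(0,73,150)]; print(n,k,q)
    for a,b in zip(q,q[1:]): cv2.line(im,a,b,(255,0,255),1)
    for p in q: cv2.circle(im,p,3,(0,255,0),1)
    out.append(im)
w=max(i.shape[1] for i in out)
cv2.imwrite("pics/s5.png",np.vstack([cv2.copyMakeBorder(i,0,0,0,w-i.shape[1],0) for i in out]))
```

```text
[  9.8  17.1 -13.8   0.  -59.1 -72.9]
scene 1.2291666666666667 [(159, 230), (153, 201), (144, 164)]
top 1.475 [(228, 211), (238, 203), (249, 193)]
```

View pics/s5.png

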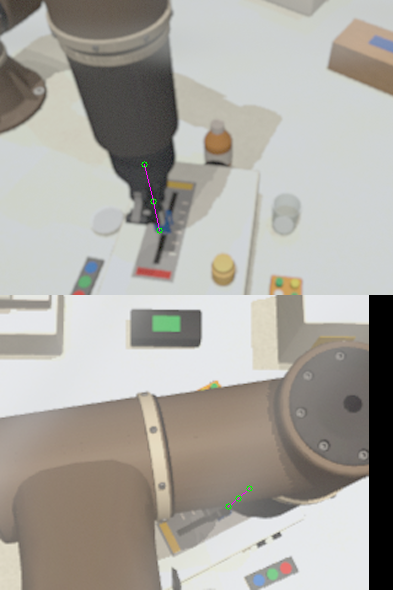

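The gripper's axis matches the reported pose, but the fingertip isn't visible where it should be, and there's no contact force. I'll lift straight up and look at the gripper unobstructed.

Emit:
step_arm --commands "0 0 0 -0.014 0 0 0;0 0 0 -0.014 0 0 0;0 0 0 -0.014 0 0 0;0 0 0 -0.014 0 0 0;0 0 0 -0.014 0 0 0;0 0 0 0 0 0 0;0 0 0 0 0 0 0"

```text
clock: 6.03
ee_pos: [599.6, -90.9, 203.6]
tcp_rot: [-180.0, 0.1, -153.1]
wrist_force: [-0.2, -0.5, -0.1]
gripper_width: 0.0
```

Run:
```python
from h import *
o=get_obs(); X=o["ee_pos"]; print(X,o["gripper_width"])
im=get_image("scene"); c=camera_info("scene"); r=(165,275,205,305); k=7
im=cv2.resize(im[r[0]:r[0]+80,r[2]:r[3]],None,fx=k,fy=k,interpolation=2); im=(255*(im/255.)**.4).astype(np.uint8)
d=np.array([-.4524,.8918,0]);e=np.array([.8918,.4524,0])
for p in (X,X+11*e,X-11*e,X+14.5*d,X-14.5*d,X+[0,0,73]):
    q=tuple(int(v) for v in (proj(c,p)-[r[2],r[0]])*k); print(q); cv2.circle(im,q,4,(255,0,255),1)
H=np.array([609.2,-110,0]); im2=get_image("scene"); print("blue",[a for a in blob(im2,"scene","blue")[:2]], [proj(c,H+q*d+[0,0,135]).round(1) for q in(0,18,36)])
cv2.imwrite("pics/s6.png",im)
```

```text
[599.62884159 -90.86309711 203.61266186] 0.027399238758822806
(351, 420)
(397, 426)
(304, 414)
(366, 370)
(334, 472)
(306, 221)
blue [array([261.5751073 , 239.45922747]), np.int32(233)] [array([257. , 257.8]), array([259.6, 248.9]), array([262.1, 240.3])]
```

View pics/s6.png

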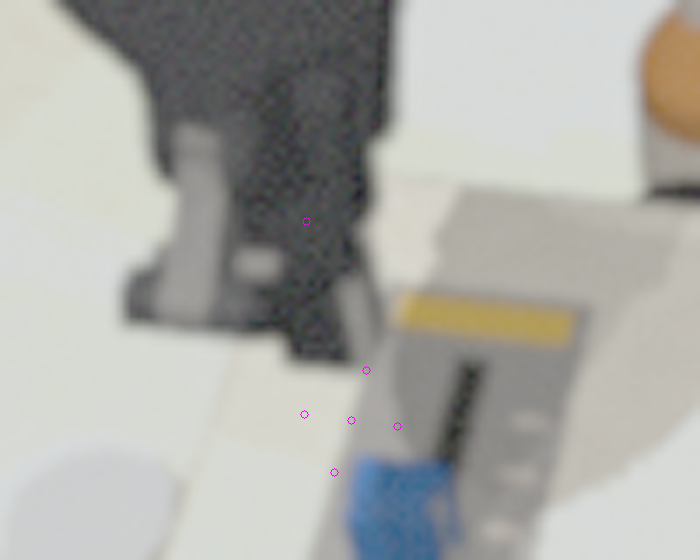

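The picture shows the real fingertip at about (325,358) and the reported TCP projects to (351,420). That puts the tip about 25 mm higher than reported, so it swept over the lever top, which also explains the zero force. The lever hasn't moved (centroid 261.6, 239.4). I'll go back to the far side and approach lower, watching forces.

Emit:
step_arm --commands "0 0 0.02 0 0 0 0;0 0 0.02 0 0 0 0;0 0 0.02 0 0 0 0;0 0 0 0.016 0 0 0;0 0 0 0.016 0 0 0;0 0 0 0.016 0 0 0;0 0 0 0.016 0 0 0;0 0 0 0.012 0 0 0;0 0 0 0.006 0 0 0;0 0 0 0 0 0 0;0 0 0 0 0 0 0"

```text
clock: 7.05
ee_pos: [572.0, -37.6, 120.7]
tcp_rot: [180.0, -0.1, -153.1]
wrist_force: [-0.3, 0.2, 0.2]
gripper_width: 0.0
```

Run:
```python
from h import *
o=get_obs(); X=o["ee_pos"]; print(X,o["wrist_force"])
im=get_image("scene"); c=camera_info("scene"); r=(165,275,215,315); k=7
im=cv2.resize(im[r[0]:r[0]+80,r[2]:r[3]],None,fx=k,fy=k,interpolation=2); im=(255*(im/255.)**.4).astype(np.uint8)
for h in (0,25):
    q=tuple(int(v) for v in (proj(c,X+[0,0,h])-[r[2],r[0]])*k); print(q); cv2.circle(im,q,4,(255,0,255),1)
cv2.imwrite("pics/s7.png",im)
```

```text
[571.97444962 -37.59859575 120.68196787] [-0.2539224   0.22549302  0.19796351]
(374, 414)
(365, 360)
```

View pics/s7.png

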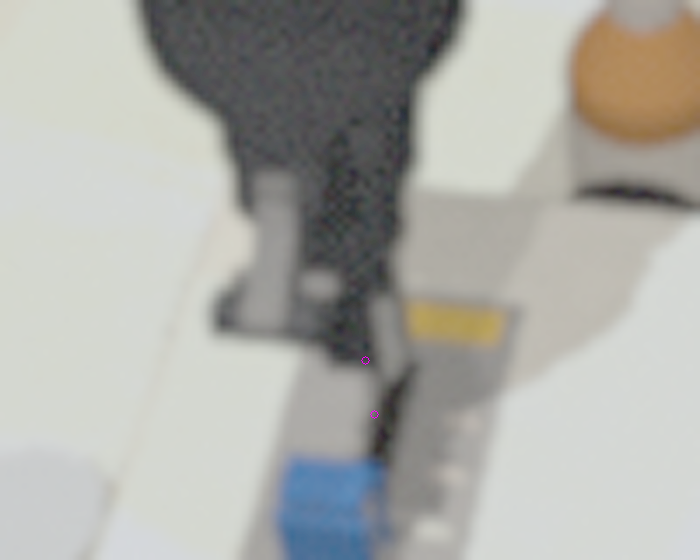

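Emit:
step_arm --commands "0 0 0 0.004 0 0 0;0 0 0 0.004 0 0 0;0 0 0 0 0 0 0;0 0 0 0 0 0 0"

```text
clock: 7.43
ee_pos: [572.0, -37.5, 112.9]
tcp_rot: [180.0, -0.0, -153.1]
wrist_force: [0.9, -0.4, 0.2]
gripper_width: -0.3
```

Emit:
step_arm --commands "0 0 0 0.002 0 0 0;0 0 0 0 0 0 0"

```text
clock: 7.6
ee_pos: [572.0, -37.5, 110.7]
tcp_rot: [180.0, -0.0, -153.1]
wrist_force: [-0.3, 0.1, 0.0]
gripper_width: -0.1
```

Emit:
step_arm --commands "0 0 0 0.001 0 0 0;0 0 0 0 0 0 0"

```text
clock: 7.77
ee_pos: [572.0, -37.5, 109.8]
tcp_rot: [180.0, -0.0, -153.1]
wrist_force: [0.5, 0.0, 0.4]
gripper_width: -0.0
```

Emit:
step_arm --commands "0 0 0 0.001 0 0 0;0 0 0 0 0 0 0"

```text
clock: 7.93
ee_pos: [572.0, -37.5, 108.8]
tcp_rot: [180.0, -0.0, -153.1]
wrist_force: [-0.3, -0.5, 0.5]
gripper_width: 0.0
```

At a reported z of 108.8 there's still no contact with the plate, so the tip really is higher than reported. I'll go a little lower, then push slowly.

Emit:
step_arm --commands "0 0 0 0.002 0 0 0;0 0 0 0 0 0 0"

```text
clock: 8.1
ee_pos: [571.9, -37.5, 106.6]
tcp_rot: [180.0, -0.0, -153.1]
wrist_force: [-0.3, 0.2, -0.1]
gripper_width: -0.0
```

Emit:
step_arm --commands "0 0 0 0.001 0 0 0;0 0 0 0 0 0 0"

```text
clock: 8.27
ee_pos: [572.0, -37.5, 105.7]
tcp_rot: [180.0, -0.0, -153.1]
wrist_force: [-0.2, 0.6, 0.2]
gripper_width: -0.3
```

Emit:
step_arm --commands "0 0 -0.003 0 0 0 0;0 0 -0.003 0 0 0 0;0 0 -0.003 0 0 0 0;0 0 -0.003 0 0 0 0;0 0 0 0 0 0 0"

```text
clock: 8.68
ee_pos: [577.8, -48.7, 105.9]
tcp_rot: [-180.0, 0.0, -153.1]
wrist_force: [-0.7, -0.3, 0.2]
gripper_width: 0.2
```

Emit:
step_arm --commands "0 0 -0.003 0 0 0 0;0 0 -0.003 0 0 0 0;0 0 0 0 0 0 0"

```text
clock: 8.93
ee_pos: [580.5, -54.0, 105.9]
tcp_rot: [-180.0, 0.0, -153.1]
wrist_force: [0.1, -0.0, 0.2]
gripper_width: -0.4
```

Emit:
step_arm --commands "0 0 -0.003 0 0 0 0;0 0 -0.002 0 0 0 0;0 0 0 0 0 0 0"

```text
clock: 9.18
ee_pos: [582.6, -58.2, 105.9]
tcp_rot: [180.0, 0.0, -153.1]
wrist_force: [-0.1, 0.4, 0.7]
gripper_width: -0.1
```

Emit:
step_arm --commands "0 0 -0.003 0 0 0 0;0 0 -0.002 0 0 0 0;0 0 0 0 0 0 0"

```text
clock: 9.43
ee_pos: [584.8, -62.5, 105.9]
tcp_rot: [180.0, -0.0, -153.1]
wrist_force: [-1.5, 2.8, 0.1]
gripper_width: 0.1
```

Contact at last: 3 N along the slot, with the tool centre at q≈53.4 mm. I'll carry on towards home.

Emit:
step_arm --commands "0 0 -0.002 0 0 0 0;0 0 0 0 0 0 0"

```text
clock: 9.6
ee_pos: [585.8, -64.5, 105.9]
tcp_rot: [-180.0, 0.0, -153.1]
wrist_force: [-0.3, 1.0, 1.0]
gripper_width: -0.2
```

Emit:
step_arm --commands "0 0 -0.002 0 0 0 0;0 0 0 0 0 0 0"

```text
clock: 9.77
ee_pos: [586.8, -66.5, 105.9]
tcp_rot: [-180.0, -0.0, -153.1]
wrist_force: [-0.3, -0.5, -0.2]
gripper_width: -0.1
```

Emit:
step_arm --commands "0 0 -0.002 0 0 0 0;0 0 -0.002 0 0 0 0;0 0 0 0 0 0 0"

```text
clock: 10.02
ee_pos: [588.5, -70.1, 105.9]
tcp_rot: [-180.0, -0.0, -153.1]
wrist_force: [0.1, -0.3, 1.0]
gripper_width: 0.1
```

Run:
```python
from h import *
print(get_obs()["wrist_force"],blob(get_image("scene"),"scene","blue")[:2])
```

```text
[ 0.11492369 -0.34403774  0.97843338] (array([259.03930131, 248.4628821 ]), np.int32(229))
```

The lever moved to click 1: its centroid is (259.0, 248.5), against a predicted (259.6, 248.9). I'll keep going home.

Emit:
step_arm --commands "0 0 -0.002 0 0 0 0;0 0 -0.002 0 0 0 0;0 0 -0.002 0 0 0 0;0 0 -0.002 0 0 0 0;0 0 0 0 0 0 0"

```text
clock: 10.48
ee_pos: [592.0, -76.7, 105.9]
tcp_rot: [180.0, -0.0, -153.1]
wrist_force: [-0.9, 3.3, 1.7]
gripper_width: 0.2
```

Emit:
step_arm --commands "0 0 -0.002 0 0 0 0;0 0 0 0 0 0 0"

```text
clock: 10.65
ee_pos: [593.0, -78.7, 105.9]
tcp_rot: [-180.0, 0.0, -153.1]
wrist_force: [-0.5, 2.5, 0.7]
gripper_width: 0.1
```

Emit:
step_arm --commands "0 0 -0.002 0 0 0 0;0 0 -0.002 0 0 0 0;0 0 0 0 0 0 0"

```text
clock: 10.9
ee_pos: [595.0, -82.7, 105.9]
tcp_rot: [-180.0, 0.0, -153.1]
wrist_force: [0.6, 1.1, -0.7]
gripper_width: 0.0
```

Emit:
step_arm --commands "0 0 -0.002 0 0 0 0;0 0 -0.002 0 0 0 0;0 0 0 0 0 0 0"

```text
clock: 11.15
ee_pos: [596.7, -86.2, 105.9]
tcp_rot: [-180.0, -0.0, -153.1]
wrist_force: [0.5, 0.3, 1.4]
gripper_width: 0.1
```

Emit:
step_arm --commands "0 0 -0.002 0 0 0 0;0 0 -0.002 0 0 0 0;0 0 0 0 0 0 0"

```text
clock: 11.4
ee_pos: [598.5, -89.6, 105.9]
tcp_rot: [-180.0, -0.0, -153.1]
wrist_force: [0.5, -0.4, -0.3]
gripper_width: 0.1
```

Run:
```python
from h import *
print(get_obs()["wrist_force"],blob(get_image("scene"),"scene","blue")[:2])
```

```text
[ 0.45213443 -0.35275517 -0.31458829] (array([256.83257919, 258.0678733 ]), np.int32(221))
```

It snapped into the home notch: the centroid is (256.8, 258.1), against a predicted (257.0, 257.8). I'll press gently against the hard stop.

Emit:
step_arm --commands "0 0 -0.002 0 0 0 0;0 0 -0.002 0 0 0 0;0 0 0 0 0 0 0"

```text
clock: 11.7
ee_pos: [599.4, -91.4, 105.9]
tcp_rot: [179.9, -0.0, -153.1]
wrist_force: [-4.0, 8.9, 3.7]
gripper_width: -0.3
```

Emit:
step_arm --commands "0 0 -0.001 0 0 0 0;0 0 0 0 0 0 0"

```text
clock: 11.87
ee_pos: [599.4, -91.5, 105.8]
tcp_rot: [179.8, -0.0, -153.1]
wrist_force: [-6.3, 12.6, 4.3]
gripper_width: -0.2
```

Emit:
step_arm --commands "0 0 -0.001 0 0 0 0;0 0 0 0 0 0 0"

```text
clock: 12.03
ee_pos: [599.5, -91.6, 105.8]
tcp_rot: [179.8, -0.0, -153.1]
wrist_force: [-9.0, 16.7, 7.5]
gripper_width: -0.1
```

That's the hard stop: 19 N with no further travel. I'll back off, lift over and go to the home side.

Emit:
step_arm --commands "0 0 0.006 0 0 0 0;0 0 0.006 0 0 0 0;0 0 0 -0.012 0 0 0;0 0 0 -0.012 0 0 0;0 0 0 -0.012 0 0 0;0 0 0 -0.012 0 0 0;0 0 0 -0.012 0 0 0;0 0 0 0 0 0 0;0 0 -0.015 0 0 0 0;0 0 -0.015 0 0 0 0;0 0 -0.015 0 0 0 0;0 0 -0.015 0 0 0 0;0 0 -0.016 0 0 0 0;0 0 0 0 0 0 0;0 0 0 0 0 0 0"

```text
clock: 13.28
ee_pos: [630.2, -153.4, 164.9]
tcp_rot: [180.0, -0.1, -153.2]
wrist_force: [-0.4, -0.3, 0.4]
gripper_width: 0.3
```

Run:
```python
from h import *
X=get_obs()["ee_pos"]; v=X[:2]-[609.2,-110]; print(X,v@[-.4524,.8918],v@[.8918,.4524]); 
c=camera_info("scene")
im=get_image("scene");print(blob(im,"scene","blue")[:2])
r=(200,300,200,320);k=6
im=cv2.resize(im[r[0]:r[1],r[2]:r[3]],None,fx=k,fy=k,interpolation=2); im=(255*(im/255.)**.4).astype(np.uint8)
for h in(0,25): cv2.circle(im,tuple(int(a) for a in (proj(c,X+[0,0,h])-[r[2],r[0]])*k),4,(255,0,255),1)
cv2.imwrite("pics/s8.png",im)
```

```text
[ 630.17997456 -153.3713677   164.86920522] -48.16992620733089 -0.9112654340155528
(array([256.83539095, 256.69547325]), np.int32(243))
```

View pics/s8.png

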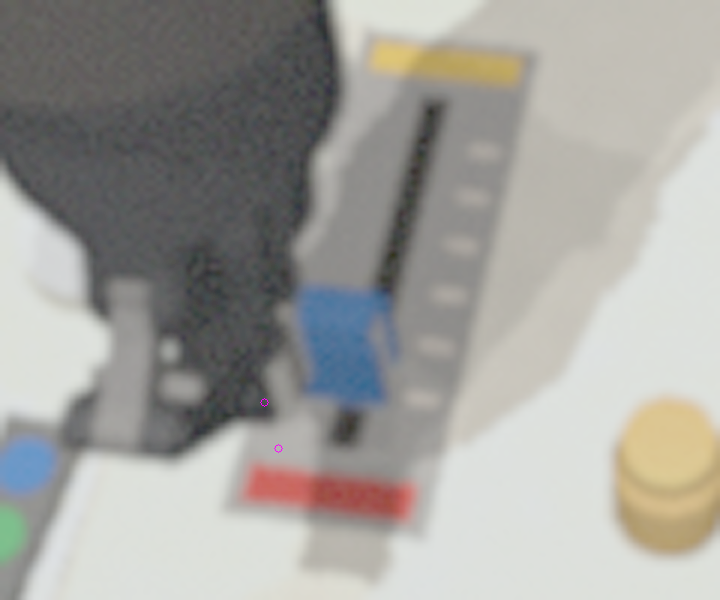

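The lever stands beside the home tick, and the gripper is on the red side, clear of the lever. I'll descend with force checks.

Emit:
step_arm --commands "0 0 0 0.01 0 0 0;0 0 0 0.01 0 0 0;0 0 0 0.01 0 0 0;0 0 0 0.01 0 0 0;0 0 0 0 0 0 0"

```text
clock: 13.75
ee_pos: [628.2, -151.1, 122.7]
tcp_rot: [179.9, -0.2, -153.1]
wrist_force: [-0.5, 1.1, -0.2]
gripper_width: -0.0
```

Emit:
step_arm --commands "0 0 0 0.006 0 0 0;0 0 0 0.006 0 0 0;0 0 0 0.006 0 0 0;0 0 0 0 0 0 0;0 0 0 0 0 0 0"

```text
clock: 14.17
ee_pos: [629.8, -151.7, 107.6]
tcp_rot: [180.0, -0.0, -153.1]
wrist_force: [0.3, -0.2, -0.0]
gripper_width: -0.2
```

Emit:
step_arm --commands "0 0 0.003 0 0 0 0;0 0 0.003 0 0 0 0;0 0 0.003 0 0 0 0;0 0 0.003 0 0 0 0;0 0 0 0 0 0 0"

```text
clock: 14.58
ee_pos: [624.5, -140.3, 108.2]
tcp_rot: [-180.0, 0.0, -153.1]
wrist_force: [0.5, -1.0, -0.4]
gripper_width: -0.0
```

Emit:
step_arm --commands "0 0 0.002 0 0 0 0;0 0 0.002 0 0 0 0;0 0 0.002 0 0 0 0;0 0 0 0 0 0 0;0 0 0 0 0 0 0"

```text
clock: 15.0
ee_pos: [621.9, -135.5, 107.9]
tcp_rot: [-180.0, -0.0, -153.1]
wrist_force: [0.5, 0.0, 0.5]
gripper_width: -0.1
```

Emit:
step_arm --commands "0 0 0.001 0 0 0 0;0 0 0.001 0 0 0 0;0 0 0 0 0 0 0"

```text
clock: 15.25
ee_pos: [620.9, -133.7, 107.9]
tcp_rot: [180.0, -0.0, -153.1]
wrist_force: [0.5, -0.0, -0.5]
gripper_width: -0.3
```

Emit:
step_arm --commands "0 0 0.001 0 0 0 0;0 0 0.001 0 0 0 0;0 0 0 0 0 0 0"

```text
clock: 15.5
ee_pos: [620.0, -131.9, 107.9]
tcp_rot: [180.0, -0.0, -153.1]
wrist_force: [-0.1, -1.0, 0.7]
gripper_width: -0.4
```

Emit:
step_arm --commands "0 0 0.001 0 0 0 0;0 0 0.001 0 0 0 0;0 0 0 0 0 0 0"

```text
clock: 15.75
ee_pos: [619.2, -130.4, 107.9]
tcp_rot: [-180.0, 0.0, -153.1]
wrist_force: [0.9, -2.2, -0.6]
gripper_width: 0.0
```

Emit:
step_arm --commands "0 0 0.001 0 0 0 0;0 0 0.001 0 0 0 0;0 0 0 0 0 0 0"

```text
clock: 16.0
ee_pos: [618.4, -128.8, 108.0]
tcp_rot: [-180.0, 0.0, -153.1]
wrist_force: [1.8, -3.2, -2.0]
gripper_width: 0.1
```

Run:
```python
from h import *
X=get_obs()["ee_pos"]; v=X[:2]-[609.2,-110]; print(v@[-.4524,.8918])
for n in("scene","top"):
  try: print(blob(get_image(n),n,"blue")[:2])
  except Exception as e: print(n,e)
```

```text
-20.94647206660717
(array([261.40322581, 256.40322581]), np.int32(62))
(array([405.08510638, 252.91489362]), np.int32(47))
```

Contact on the home side is at about q = -23.5. From that I expect snaps at finger q ≈ -14.5, 3.5 and 21.5, and the finger must stay well short of 39. I'll push with checks.

Emit:
step_arm --commands "0 0 0.001 0 0 0 0;0 0 0.001 0 0 0 0;0 0 0 0 0 0 0"

```text
clock: 16.35
ee_pos: [617.2, -126.5, 108.0]
tcp_rot: [180.0, 0.0, -153.1]
wrist_force: [1.7, -2.3, -0.9]
gripper_width: -0.1
```

Emit:
step_arm --commands "0 0 0.001 0 0 0 0;0 0 0.001 0 0 0 0;0 0 0 0 0 0 0"

```text
clock: 16.6
ee_pos: [616.2, -124.5, 107.9]
tcp_rot: [180.0, -0.0, -153.1]
wrist_force: [0.7, -1.4, 0.2]
gripper_width: -0.3
```

Emit:
step_arm --commands "0 0 0.001 0 0 0 0;0 0 0.001 0 0 0 0;0 0 0 0 0 0 0"

```text
clock: 16.85
ee_pos: [615.3, -122.7, 107.9]
tcp_rot: [180.0, -0.0, -153.1]
wrist_force: [-0.4, -0.6, 0.1]
gripper_width: 0.0
```

Emit:
step_arm --commands "0 0 0.001 0 0 0 0;0 0 0.001 0 0 0 0;0 0 0 0 0 0 0"

```text
clock: 17.1
ee_pos: [614.5, -121.0, 107.8]
tcp_rot: [180.0, 0.0, -153.1]
wrist_force: [1.0, 0.1, -0.1]
gripper_width: 0.1
```

```bash
cat > chk.py <<'E'
from h import *
o=get_obs();X=o["ee_pos"]; v=X[:2]-[609.2,-110]; print("finger q",(v@[-.4524,.8918]).round(1),"F",o["wrist_force"].round(1))
ce,a,p=blob(get_image("scene"),"scene","blue"); print(ce.round(1),a,p.min(0),p.max(0))
c=camera_info("scene");d=np.array([-.4524,.8918]);H=np.array([609.2,-110])
for z in(160,): print([(q,proj(c,[*(H+d*q+12*np.array([.8918,.4524])+9*d),z]).round(1)) for q in(0,18,36,54,72)])
E
python3 chk.py
```

```text
finger q -12.2 F [ 1.   0.1 -0.1]
[263.  248.9] 84 [260 240] [266 258]
[(0, array([263.4, 246.7])), (18, array([265.9, 237.8])), (36, array([268.4, 229.2])), (54, array([270.7, 220.9])), (72, array([273. , 212.9]))]
```

The lever is in click 1 (max corner (266,240), predicted (265.9, 237.8)), and the force has dropped to zero. On to click 2.

Emit:
step_arm --commands "0 0 0.002 0 0 0 0;0 0 0.002 0 0 0 0;0 0 0.002 0 0 0 0;0 0 0 0 0 0 0"

```text
clock: 17.48
ee_pos: [611.7, -115.6, 107.9]
tcp_rot: [180.0, 0.0, -153.1]
wrist_force: [0.2, -0.2, 0.8]
gripper_width: -0.1
```

Emit:
step_arm --commands "0 0 0.001 0 0 0 0;0 0 0.001 0 0 0 0;0 0 0 0 0 0 0"

```text
clock: 17.73
ee_pos: [611.1, -114.3, 108.0]
tcp_rot: [-180.0, 0.0, -153.1]
wrist_force: [0.9, -1.8, -0.9]
gripper_width: 0.2
```

Emit:
step_arm --commands "0 0 0.001 0 0 0 0;0 0 0.001 0 0 0 0;0 0 0 0 0 0 0"

```text
clock: 17.98
ee_pos: [610.4, -112.8, 108.0]
tcp_rot: [-180.0, 0.0, -153.1]
wrist_force: [2.3, -4.3, 0.0]
gripper_width: -0.1
```

Emit:
step_arm --commands "0 0 0.001 0 0 0 0;0 0 0.001 0 0 0 0;0 0 0 0 0 0 0"

```text
clock: 18.23
ee_pos: [609.1, -110.5, 107.9]
tcp_rot: [180.0, 0.0, -153.1]
wrist_force: [1.4, -3.0, 0.0]
gripper_width: 0.1
```

Emit:
step_arm --commands "0 0 0.001 0 0 0 0;0 0 0.001 0 0 0 0;0 0 0 0 0 0 0"

```text
clock: 18.48
ee_pos: [608.1, -108.5, 107.9]
tcp_rot: [180.0, 0.0, -153.1]
wrist_force: [0.8, -2.2, 0.1]
gripper_width: 0.1
```

```bash
python3 chk.py
```

```text
finger q 1.8 F [ 0.8 -2.2  0.1]
[264.7 245. ] 58 [262 236] [267 254]
[(0, array([263.4, 246.7])), (18, array([265.9, 237.8])), (36, array([268.4, 229.2])), (54, array([270.7, 220.9])), (72, array([273. , 212.9]))]
```

Emit:
step_arm --commands "0 0 0.001 0 0 0 0;0 0 0.001 0 0 0 0;0 0 0 0 0 0 0"

```text
clock: 18.78
ee_pos: [607.1, -106.7, 107.8]
tcp_rot: [180.0, -0.0, -153.1]
wrist_force: [-0.3, -0.6, 0.0]
gripper_width: 0.1
```

Emit:
step_arm --commands "0 0 0.001 0 0 0 0;0 0 0.001 0 0 0 0;0 0 0 0 0 0 0"

```text
clock: 19.03
ee_pos: [606.2, -104.9, 107.8]
tcp_rot: [180.0, -0.0, -153.1]
wrist_force: [0.2, 0.4, 0.2]
gripper_width: -0.0
```

```bash
python3 chk.py
```

```text
finger q 5.9 F [0.2 0.4 0.2]
[265.5 240.4] 76 [263 231] [269 249]
[(0, array([263.4, 246.7])), (18, array([265.9, 237.8])), (36, array([268.4, 229.2])), (54, array([270.7, 220.9])), (72, array([273. , 212.9]))]
```

Click 2: the corner moved from 236 to 231, which matches 36 mm, and the force is zero. Now the third push, which should snap at finger q≈22.

Emit:
step_arm --commands "0 0 0.002 0 0 0 0;0 0 0.002 0 0 0 0;0 0 0.002 0 0 0 0;0 0 0 0 0 0 0"

```text
clock: 19.42
ee_pos: [603.6, -99.5, 107.9]
tcp_rot: [180.0, 0.0, -153.1]
wrist_force: [0.6, -0.6, -0.1]
gripper_width: -0.2
```

Emit:
step_arm --commands "0 0 0.001 0 0 0 0;0 0 0.001 0 0 0 0;0 0 0 0 0 0 0"

```text
clock: 19.67
ee_pos: [603.0, -98.3, 107.9]
tcp_rot: [-180.0, 0.0, -153.1]
wrist_force: [-0.3, -0.9, -0.3]
gripper_width: 0.1
```

Emit:
step_arm --commands "0 0 0.001 0 0 0 0;0 0 0.001 0 0 0 0;0 0 0 0 0 0 0"

```text
clock: 19.92
ee_pos: [602.1, -96.7, 108.0]
tcp_rot: [-180.0, 0.0, -153.1]
wrist_force: [1.8, -4.0, -0.9]
gripper_width: 0.3
```

Emit:
step_arm --commands "0 0 0.001 0 0 0 0;0 0 0.001 0 0 0 0;0 0 0 0 0 0 0"

```text
clock: 20.17
ee_pos: [601.0, -94.4, 108.0]
tcp_rot: [180.0, 0.0, -153.1]
wrist_force: [1.9, -2.6, -0.7]
gripper_width: -0.0
```

Emit:
step_arm --commands "0 0 0.001 0 0 0 0;0 0 0.001 0 0 0 0;0 0 0 0 0 0 0"

```text
clock: 20.42
ee_pos: [599.9, -92.4, 107.9]
tcp_rot: [180.0, -0.0, -153.1]
wrist_force: [0.8, -1.9, 0.2]
gripper_width: -0.0
```

```bash
python3 chk.py
```

```text
finger q 19.9 F [ 0.8 -1.9  0.2]
[267. 237.] 57 [265 228] [269 246]
[(0, array([263.4, 246.7])), (18, array([265.9, 237.8])), (36, array([268.4, 229.2])), (54, array([270.7, 220.9])), (72, array([273. , 212.9]))]
```

Emit:
step_arm --commands "0 0 0.001 0 0 0 0;0 0 0.001 0 0 0 0;0 0 0 0 0 0 0"

```text
clock: 20.72
ee_pos: [599.0, -90.6, 107.9]
tcp_rot: [180.0, -0.0, -153.1]
wrist_force: [0.2, 0.4, 0.2]
gripper_width: -0.1
```

Emit:
step_arm --commands "0 0 0.001 0 0 0 0;0 0 0.001 0 0 0 0;0 0 0 0 0 0 0"

```text
clock: 20.97
ee_pos: [598.1, -88.9, 107.8]
tcp_rot: [180.0, -0.0, -153.1]
wrist_force: [0.1, -0.0, 0.2]
gripper_width: -0.2
```

```bash
python3 chk.py
```

```text
finger q 23.8 F [ 0.1 -0.   0.2]
[268.  232.4] 68 [265 223] [271 241]
[(0, array([263.4, 246.7])), (18, array([265.9, 237.8])), (36, array([268.4, 229.2])), (54, array([270.7, 220.9])), (72, array([273. , 212.9]))]
```

Third click: the corner is at (271,223), the expected further 8 px, with zero force. I'll back away, lift and retreat, then check with both cameras.

Emit:
step_arm --commands "0 0 -0.008 0 0 0 0;0 0 -0.01 0 0 0 0;0 0 -0.01 0 0 0 0;0 0 0 0 0 0 0;0 0 0 -0.015 0 0 0;0 0 0 -0.02 0 0 0;0 0 0 -0.02 0 0 0;0 0 0 -0.02 0 0 0;0 0 0 -0.02 0 0 0;0 0 -0.03 0 0 0 0;0 0 -0.03 0 0 0 0;0 0 -0.03 0 0 0 0;0 0 -0.03 0 0 0 0;0 0 -0.03 0 0 0 0;0 0 -0.03 0 0 0 0;0 0 -0.03 0 0 0 0;0 0.02 -0.02 0 0 0 0;0 0.02 -0.02 0 0 0 0;0 0.02 -0.02 0 0 0 0;0 0 0 0 0 0 0"

```text
clock: 22.68
ee_pos: [677.3, -387.6, 201.9]
tcp_rot: [180.0, -0.1, -153.4]
wrist_force: [-0.4, 0.2, -0.1]
gripper_width: -0.1
```

Emit:
step_arm --commands "0 0.027 -0.019 0 0 0 0;0 0.027 -0.019 0 0 0 0;0 0.027 -0.019 0 0 0 0;0 0.027 -0.019 0 0 0 0;0 0.027 -0.019 0 0 0 0;0 0.027 -0.019 0 0 0 0;0 0.027 -0.019 0 0 0 0;0 0.027 -0.019 0 0 0 0;0 0 0 0 0 0 0;0 0 0 0 0 0 0"

```text
clock: 23.52
ee_pos: [553.8, -617.7, 201.6]
tcp_rot: [179.9, -0.0, -153.3]
wrist_force: [0.3, 0.6, -0.3]
gripper_width: 0.1
```

Run:
```python
from h import *
a=get_image("top");b=get_image("scene")
for n,im in(("top",a),("scene",b)):
    a0=cv2.imread(f"pics/{n}0.png")
    ce,ar,p=blob(im,n,"blue");c=camera_info(n);print(n,ce,ar,p.min(0),p.max(0),"start",blob(a0,n,"blue")[0])
    d=np.array([-.4524,.8918]);H=np.array([609.2,-110])
    print([(q,proj(c,[*(H+d*q),135 if n=="scene" else 160]).round(1)) for q in(36,54,72)])
print(get_obs()["wrist_force"].round(1))
cv2.imwrite("pics/end.png",np.hstack([cv2.resize(a[100:290,250:450],(400,380)),cv2.resize(b[140:360,165:395],(398,380))]))
```

```text
top [374.63043478 207.89130435] 46 [371 203] [379 212] start [381.72340426 204.17021277]
[(36, array([381.4, 204.2])), (54, array([374.1, 207.8])), (72, array([366.9, 211.4]))]
scene [263.95196507 230.89519651] 229 [257 222] [271 240] start [261.57383966 239.35864979]
[(36, array([262.1, 240.3])), (54, array([264.5, 232. ])), (72, array([266.8, 224. ]))]
[-0.1  0.7 -0.5]
```

View pics/end.png

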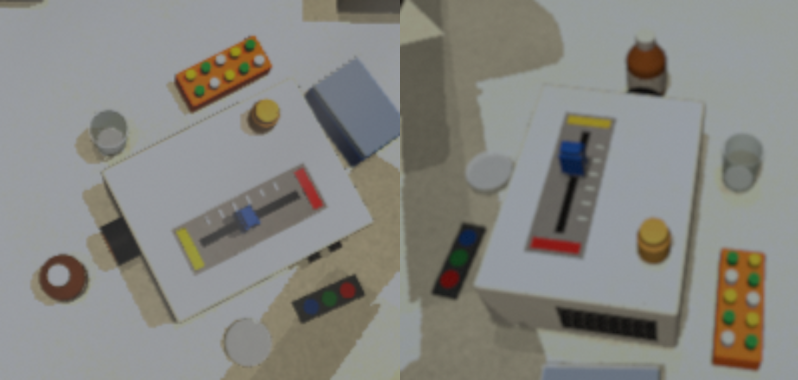

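Both views put the lever in click 3: the top centroid is (374.6, 207.9) against a predicted (374.1, 207.8), and the scene centroid is (264.0, 230.9) against (264.5, 232.0). Everything else stands where it was.

```bash
python3 -c "
from cell import *
print(finish_job())"
```

```text
the job is handed in; nothing more can be done
None
```

The lever is resting in the third click from home, and the job was handed in at about 24 s. Using the shut fingertips, I pushed it to the red-end hard stop, where about 19 N gave no further travel. I then pushed it back from the home side. Each of the three clicks showed as a force peak of up to about 5 N falling to zero. I stopped right after the third one.

- **Lever position:** after retreating, both cameras agree with 54 mm to within about 1 px (a click is about 8 px).
- **Other objects:** they look undisturbed in both final pictures. I judged this by eye and did not measure it.
- **Forces:** the highest wrist force I read was about 20 N, during the press against the hard stop. It was near zero at the end, with the arm well clear.
- **Disagreement:** the visible fingertip sat about 25 mm higher than the reported tool height. My first pass at z = 133 therefore went over the lever without touching or moving it. I found this from the pictures and repeated the push lower, at a reported z of about 106. I did not find the cause.

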